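Load the push-to-open till-roll drawer

ROBOT

A 7-joint arm with a two-finger parallel gripper is mounted at the origin on a cart in front of the work surface, level with it; the furniture and walls round the work are solid. World frame = base frame: x ahead of the robot, y to its left, z up, the work surface at z = 0. Lengths are in m, angles in rad, forces in N, time in s.
With the tool pointing down it reaches from about 0.425 to 0.925 m from the base axis. Payload 6.8 kg.
Tool frame: the origin (TCP) lies midway between the tips of the shut fingers; the grasp point (between the pads) lies 19 mm behind it (bot.hold_point_z is the z of the grasp point in the tool frame, in m); z points along the fingers, x is the direction in which the jaws open and shut, and the axes are right-handed (so a half turn about z gives the same grasp; the last joint's range is limited). The gripper opens to 88 mm and grips with 3 to 60 N. Pads are 20 mm wide; open, the fingers measure 115 mm over their backs; the gripper's body (75 mm by 178 mm) begins 61 mm behind the grasp point.
Start: joints at [-1.225, 0.477, 0.022, 1.555, -0.011, 1.109, -0.083], TCP at [0.296, 0.607, 0.223] pointing down, gripper open.
Joint ranges: [-2.96, 2.96], [-0.34, 2.1], [-1.41, 1.46], [0.24, 2.44], [-1.37, 4.51], [0.17, 1.92], [-2.96, 2.96]. Speed limits (rad/s): [2.39, 2.39, 3.14, 3.14, 3.14, 3.14, 3.14].

INTERFACE

Orientations are given as a 3x3 rotation matrix whose columns are the frame's x, y, z axes.
In Python, from rig import bot, imaging gives the robot as it stands.
- The arm moves only by the shell command python3 -m inch 'ROWS' [FORCE]. ROWS is JSON, a list of rows, each an object of numbers: "gripper": the closure in counts, from 0 (fully open) to 255 (shut); "dx", "dy", "dz": the shift along the tool's x, y, z in m; "twist": the turn about the tool's z in degrees. In form: [{"gripper": .., "dx": .., "dy": .., "dz": .., "twist": ..}, ...]. A call has 1 to 8 rows; each row is the pose to reach, as a shift and turn from the pose commanded when the call began, along the tool's axes at that moment; what a row does not reach only later rows make up. A row lasts 1/8 s, in which the tool goes at most 62.5 mm and 10.7 degrees, less where a joint would pass 70% of its speed; a pose out of reach is approached as far as the arm can. A call with a gripper value outside its range is refused whole. The fingers move at their own pace and stop on an object; FORCE is the grip in N (left out, the last holds). Time passes only in rows, so rows that repeat a pose let the fingers close. It gives the time, the measured TCP pose, the force and the opening at its end, in the units of the state.
- bot.observe(): the state, without advancing time (a new reading comes with each control period).
- imaging.camera(name): name is "scene" or "top" or "wrist"; returns (picture, depth): 480x640x3 uint8, blue, green, red; 480x640 float32, m along the optical axis (not along the pixel's ray), 0 where there is no reading.
- imaging.camera_info(name): a dict with "fovy" (degrees; the focal length in pixels is half the picture's height over the tangent of half this angle, whatever the lens; pixels are square), "cx", "cy" (the principal point, pixels), "R" (3x3) and "t" (3): a world point X has camera coordinates R X + t; the wrist camera has in their place "T_tool_cam" (4x4, takes a point from camera to tool coordinates, whose origin is the TCP and whose axes are the tool frame's). Camera axes: x right, y down, z forward; pixel columns grow to the right and rows downward; lengths in m; the calibration is good to about 2 mm. A picture is of the moment at which its call begins: read the wrist's pose just before it. camera_info takes no time and is no camera call.
- bot.job_done(): hands the job in, once; it reports no verdict.
The state is a dict: "time_s": time; "qpos": joint angles; "joint_vel": joint speeds; "effort": joint torques, N m; "tool_pos": TCP position; "ee_rot": TCP orientation; "ft_force": force on the tool from outside, world axes, zero at the start; "torque": the same for the moment, N m; "opening": finger opening in m.
Only numpy, scipy, OpenCV 4.12 (cv2) and the standard library are available. Lean on these libraries where they do the work, as an engineer would, in place of code of your own. Each camera call takes 0.05 s, during which the arm holds its last target. There are 200 camera calls.

TASK

Press the front of the little drawer unit until its touch latch lets go and the drawer springs out, stand the spare till roll upright in the drawer, and then push the drawer home until it latches shut again. Feel for the latch and never press on the unit with more than 15 newtons; leave the honey jar, the calculator and the stamp alone.

Things in the scene. Friction and masses are not known exactly. Their poses are not given: they have to be found in the camera images.
- drawer_front (a point): Where to press: on the flat outer face of the drawer's white front panel, mid-width, 50 mm above the counter, on a thin aluminium plate; moves with the drawer. x points into the unit (the way to press), y left along the front, z up. The panel is upright, 188 mm wide, 12 mm thick, from 6 to 84 mm above the counter; press with closed fingers held straight down
- drawer_unit: The grey box the drawer slides into, fixed to the counter: 176 mm wide (y), 200 mm deep (x, inward), 87 mm high; its opening reaches 81 mm above the counter. Origin at counter height in the middle of its front edge, 39 mm behind drawer_front when latched (a 27 mm gap shows). Hidden in it is a push-push latch that breaks at a push of more than 15 N
- drawer (a joint): How far the drawer is out, m: 0 (to 0.001) latched shut, negative pressed in further, 0.110 sprung fully out. A spring drives it out, 5 N shut, 3.5 N out. Latched: press in past the click point, let go, and it springs out in about 1 s (draw back 0.15 m or lift away). Out: push slowly (50 mm/s) in past the click point, let go, and it latches at 0
- drawer_tray (a point): Centre of the tray's floor, 16 mm above the counter, same axes, 68.5 mm behind drawer_front; moves with the drawer. Tray inside 113 mm long (x), 150 mm wide (y); side and back walls 4 mm thick, up to 54 mm above the counter; the front panel closes it in front (84 mm). Sprung out, it lies wholly in front of the unit
- latch (a point): The hidden latch, inside the unit (this point, 30 mm behind its front edge, is no use). The click point lies somewhere from 3 to 24 mm beyond the latched position, unlike from unit to unit and not to be seen. Up to it 5 to 7 N are felt; at most 2 mm past it is a firm sprung stop, where the force rises by about 8 N per mm. Press slowly (10 mm/s) till 9 to 11 N are felt, then let go
- till_roll_centre (a point): centre (half-way up) of the spare till roll: a white paper roll, 52 mm in diameter and 57 mm high, standing upright on the counter to the left or right of the unit, 0.14 kg; z is its axis
- honey_jar: bystander: jar with a yellow lid, 68 mm in diameter and 112 mm high, on the other side of the unit from the till roll; origin under its middle
- calculator: bystander: desk calculator 142 x 100 x 19 mm, to the left of the unit; origin under its middle
- stamp: bystander: wooden-handled rubber stamp 25 x 50 x 76 mm, to the right of the unit; origin under its middle
Things that resemble listed ones, but are neither listed nor needed, are in the scene too. Of the things like the part that bears till_roll_centre, leave any that is turquoise; of the rest the smaller one is meant.

How it is judged:
On the way, in this order (a step that is already met when the one before it is completed fails the run):
1. the drawer has sprung out (value of joint drawer above 0.09 m), for 0.2 s.
2. the till roll stands in the open drawer, let go (value of joint drawer above 0.07 m and x of till_roll_centre in the frame of drawer_tray between -0.055 and 0.055 m and y of till_roll_centre in the frame of drawer_tray between -0.075 and 0.075 m and z of till_roll_centre in the frame of drawer_tray below 0.034 m and angle between till_roll_centre's own z axis and vertical below 0.15 rad and contact force between the fingers and till_roll below 0.1 N), for 0.2 s.
At the end, for the whole second after the job is handed in: the drawer is latched shut by itself (joint between -3 and +4 mm, at rest) with the till roll standing upright (within 0.15 rad) on the tray's floor inside it, nothing moving (value of joint drawer between -0.003 and 0.004 m and velocity of joint drawer between -0.01 and 0.01 m/s and x of till_roll_centre in the frame of drawer_tray between -0.055 and 0.055 m and y of till_roll_centre in the frame of drawer_tray between -0.075 and 0.075 m and z of till_roll_centre in the frame of drawer_tray below 0.034 m and angle between till_roll_centre's own z axis and vertical below 0.15 rad and linear speed of till_roll below 0.02 m/s); the robot touches nothing.
It fails at once if the unit or its drawer is pressed by the robot with more than 15 N (contact force between any of the fingers, the arm and drawer_unit above 15 N).
It fails at once if a bystander is moved more than 30 mm (distance of any of honey_jar, calculator, stamp from where it was at the start of the episode above 0.03 m).
It also fails if it takes over 72 s, if anything falls off the work surface, if the arm or the gripper's body presses on something with over 40 N, if the wrist force passes 120 N, or if a joint passes its speed limit or range.

## Working session

There is one attempt and no reset: what is moved stays moved. The work goes in short steps, Python scripts to look and compute and a shell command to move; the robot and the scene stay as the last step left them, time stands still between calls to the robot, and variables do not carry over. Pictures are saved under pics/ and viewed, about 8 in all and at most 12, crops included, and the job is handed in when it is done.

```bash
mkdir -p pics; ls; cat > h.py <<'E'
import numpy as np, cv2
from rig import bot, imaging
def grab(n):
    s=bot.observe(); p,d=imaging.camera(n); i=imaging.camera_info(n)
    f=240/np.tan(np.radians(i["fovy"])/2)
    if "R" in i: R=np.array(i["R"]).T; t=-R@np.array(i["t"])
    else:
        T=np.array(i["T_tool_cam"]); Q=np.array(s["ee_rot"]); R=Q@T[:3,:3]; t=Q@T[:3,3]+np.array(s["tool_pos"])
    v,u=np.mgrid[:480,:640]
    P=np.stack([(u-i["cx"])/f*d,(v-i["cy"])/f*d,d],-1)@R.T+t
    P[d==0]=np.nan
    return p,P
E
python3 - <<'E'
from h import *
for n in ("scene","top"):
    p,P=grab(n); cv2.imwrite(f"pics/{n}1.png",p); np.save(f"pics/{n}1.npy",P)
s=bot.observe(); print(s); print(imaging.camera_info("top"))
E
```

```text
pics
{'time_s': 0.1, 'qpos': array([-1.22509036,  0.4777047 ,  0.02235404,  1.55628191, -0.01147099,
        1.10928134, -0.08309936]), 'joint_vel': array([-5.46661495e-05, -5.55893848e-03,  1.57425990e-03, -9.48869123e-04,
        2.30286956e-03,  9.54146954e-04, -2.09684019e-03]), 'effort': array([ 4.98560315e-03, -5.84093142e+01,  1.54068120e+00, -2.73312557e+01,
       -5.41141990e-02,  1.31284972e-02,  7.72147564e-05]), 'tool_pos': array([0.29571377, 0.60621759, 0.22181755]), 'ee_rot': array([[ 4.38367260e-01,  8.98795775e-01, -5.47801874e-04],
       [ 8.98794622e-01, -4.38367580e-01, -1.44674732e-03],
       [-1.54046896e-03,  1.41845281e-04, -9.99998803e-01]]), 'ft_force': array([-0.07772055, -0.08849196, -0.58142091]), 'torque': array([-0.00866252,  0.01194384,  0.02519923]), 'opening': 0.0877364023876986}
{'fovy': 42.02728449557956, 'cx': 314.91545793233263, 'cy': 243.70118266398555, 'R': array([[-0.00863099, -0.99985033, -0.01499437],
       [-0.9891646 ,  0.01073452, -0.14641776],
       [ 0.1465568 ,  0.01356817, -0.9891092 ]]), 't': array([0.00964599, 0.58424185, 1.44799705])}
```

View pics/scene1.png

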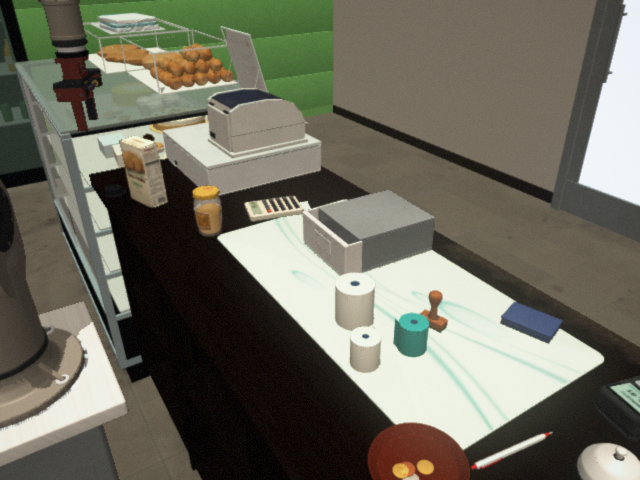

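View pics/top1.png

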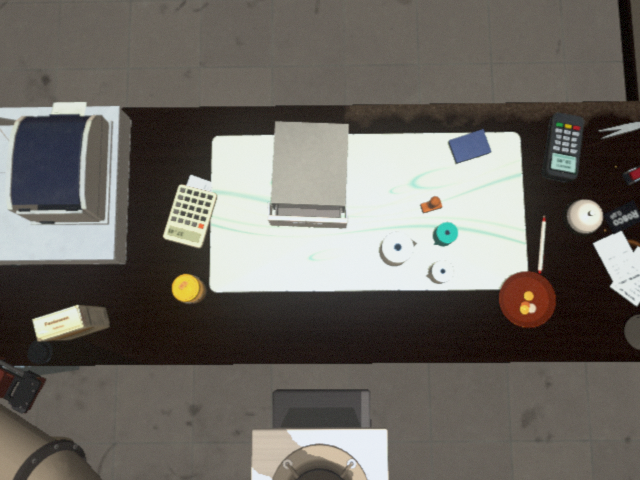

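The scene shows three rolls. In the top view they are the large white one (397,248), the small white one (441,271) and the turquoise one (446,233). The smaller non-turquoise roll at (441,271) fits the description. The drawer unit spans (270–348, 122–228), the jar is at (188,289), the calculator at (190,213) and the stamp at (431,204). Next I measure and crop.

```bash
python3 - <<'E'
from h import *
p=cv2.imread("pics/top1.png"); P=np.load("pics/top1.npy")
c=cv2.resize(p[180:300,255:475],None,fx=3.6,fy=3.6,interpolation=cv2.INTER_CUBIC); cv2.imwrite("pics/crop1.png",c)
def reg(name,u0,u1,v0,v1,z0,z1):
    Q=P[v0:v1,u0:u1].reshape(-1,3); Q=Q[(Q[:,2]>z0)&(Q[:,2]<z1)]
    if len(Q)<5: print(name,len(Q)); return Q
    (c,r)=cv2.minEnclosingCircle(Q[:,:2].astype(np.float32))
    print(name,len(Q),"circ",np.round(c,4),round(r,4),"z",np.round(np.percentile(Q[:,2],[5,50,95]),4), "minrect",cv2.minAreaRect(Q[:,:2].astype(np.float32)))
    return Q
reg("small",422,460,252,290,.045,.075); reg("big",375,415,228,268,.06,.15); reg("turq",430,462,217,248,.03,.15)
reg("unit",255,365,110,240,.084,.095)
reg("front",255,365,195,240,.074,.0865)
reg("jar",165,212,265,310,.09,.13);reg("stamp",415,445,190,216,.03,.1);reg("mat",300,340,250,280,-.02,.02)
reg("calc",160,220,175,250,.01,.03)
S=np.load("pics/scene1.npy"); Q=S.reshape(-1,3)
# front panel face points from the scene cam
for v,u in ((240,320),(250,330),(235,345),(262,350),(225,310)): print(u,v,np.round(S[v,u],4))
for v,u in ((225,309),(223,309),(221,309),(226,309),(215,309),(218,309),(218,285),(218,335)): print('t',u,v,np.round(P[v,u],4))
E
```

```text
small 381 circ [ 0.5178 -0.2896] 0.0298 z [0.0495 0.0558 0.0616] minrect ((0.5151264071464539, -0.2932990491390228), (0.0498664565384388, 0.0521857813000679), 50.614471435546875)
big 765 circ [ 0.5712 -0.1905] 0.0403 z [0.0724 0.08   0.0854] minrect ((0.5693473219871521, -0.18659599125385284), (0.07170213758945465, 0.07182725518941879), 60.25129318237305)
turq 415 circ [ 0.6056 -0.3058] 0.0287 z [0.0352 0.0557 0.0615] minrect ((0.6064571738243103, -0.3067649006843567), (0.04980233684182167, 0.05117059126496315), 2.6637215614318848)
unit 4844 circ [0.7511 0.0155] 0.1478 z [0.0844 0.0871 0.0918] minrect ((0.7514786720275879, 0.016004003584384918), (0.1867658942937851, 0.2409333884716034), 86.83972930908203)
front 836 circ [0.6567 0.0214] 0.0957 z [0.0779 0.0833 0.0862] minrect ((0.6620721817016602, 0.02145881950855255), (0.18795038759708405, 0.06660721451044083), 89.11006164550781)
jar 623 circ [0.4784 0.2993] 0.0322 z [0.0999 0.1053 0.1108] minrect ((0.47794467210769653, 0.298150897026062), (0.06200792267918587, 0.061468206346035004), 3.341747999191284)
stamp 94 circ [ 0.681  -0.2793]
[... 236 characters left out ...]
63674927, -0.006068035960197449), (0.09598037600517273, 0.0725443959236145), 89.34648132324219)
calc 1778 circ [0.6587 0.3015] 0.0891 z [0.0105 0.0141 0.0202] minrect ((0.6606470346450806, 0.3012309670448303), (0.13549840450286865, 0.15054437518119812), 83.09403228759766)
320 240 [0.6328 0.0301 0.0489]
330 250 [ 0.6315 -0.0119  0.0443]
345 235 [0.7265 0.0678 0.0157]
350 262 [ 0.6437 -0.0692  0.0396]
310 225 [0.6353 0.0759 0.0654]
t 309 225 [0.6333 0.0182 0.0232]
t 309 223 [0.6317 0.0173 0.0596]
t 309 221 [0.6321 0.0168 0.0833]
t 309 226 [0.6327 0.0185 0.0132]
t 309 215 [0.6597 0.0182 0.0147]
t 309 218 [0.6393 0.0167 0.0829]
t 285 218 [0.6399 0.0728 0.0832]
t 335 218 [ 0.6392 -0.0441  0.0794]
```

View pics/crop1.png

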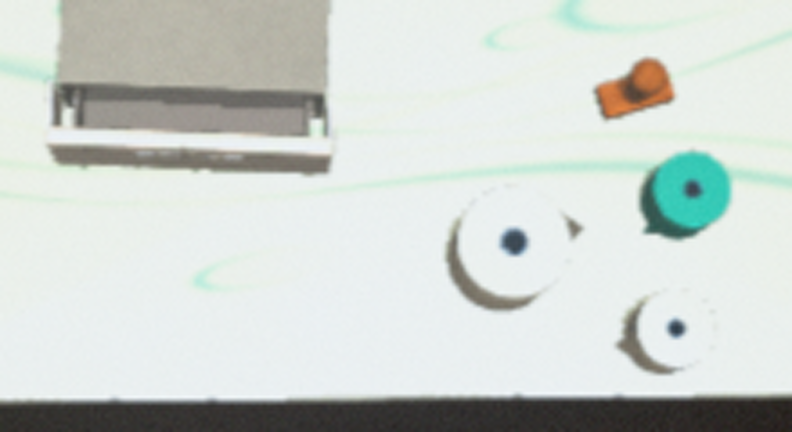

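The crop shows the small white roll's hub at crop (676,328). It is clearly smaller than the white one at (514,241), and it is not turquoise, so it is the one meant. I refine the unit's yaw and the roll centre next.

```bash
python3 - <<'E'
from h import *
P=np.load("pics/top1.npy"); S=np.load("pics/scene1.npy"); p=cv2.imread("pics/top1.png")
# front face line (scene): points z .015-.078, near x=.632
for nm,A in (("scene",S),("top",P)):
    Q=A.reshape(-1,3); Q=Q[(abs(Q[:,1]-.017)<.085)&(abs(Q[:,0]-.633)<.016)&(Q[:,2]>.015)&(Q[:,2]<.074)]
    for _ in range(5):
        c=np.polyfit(Q[:,1],Q[:,0],1); r=Q[:,0]-np.polyval(c,Q[:,1]); k=abs(r)<2*r.std(); Q=Q[k]
    print(nm,len(Q),"x=%.4f+%.4f*(y-.017)"%(np.polyval(c,.017),c[0]),r.std())
# panel/unit y extents, top view
Q=P.reshape(-1,3)
T=Q[(abs(Q[:,2]-.084)<.005)&(abs(Q[:,0]-.638)<.008)&(abs(Q[:,1]-.017)<.12)]; print("panel y",np.percentile(T[:,1],[.5,99.5]))
for x in (.69,.74,.79,.84):
    T=Q[(abs(Q[:,2]-.087)<.008)&(abs(Q[:,0]-x)<.02)&(abs(Q[:,1]-.017)<.13)]; print("unit",x,np.percentile(T[:,1],[1,99]),np.percentile(T[:,1],[1,99]).mean())
# rolls by scene + top
for nm,A in (("scene",S),("top",P)):
    Q=A.reshape(-1,3);Q=Q[(np.hypot(Q[:,0]-.516,Q[:,1]+.292)<.04)&(Q[:,2]>.045)&(Q[:,2]<.07)]
    print(nm,len(Q),"x",np.percentile(Q[:,0],[2,98]),"y",np.percentile(Q[:,1],[2,98]),"med",np.median(Q,0))
i=imaging.camera_info("top"); R=np.array(i["R"]).T;t=-R@i["t"];f=240/np.tan(np.radians(i["fovy"])/2)
d=R@np.array([(255+676/3.6-i["cx"])/f,(180+328/3.6-i["cy"])/f,1]); print("hub ray",t+d*(.057-t[2])/d[2])
# carton near the arm
Q=P[295:350,25:112].reshape(-1,3); print("carton",np.percentile(Q,[2,98],axis=0))
E
```

```text
scene 785 x=0.6328+0.0513*(y-.017) 0.0007616985173404737
top 280 x=0.6321+0.0534*(y-.017) 0.000563008844983298
panel y [-0.06975701  0.1151405 ]
unit 0.69 [-0.06793283  0.10582463] 0.018945897359526433
unit 0.74 [-0.06895571  0.10329832] 0.0171713042888733
unit 0.79 [-0.07184802  0.10072539] 0.014438684471612957
unit 0.84 [-0.07498956  0.09831481] 0.01166262435133563
scene 651 x [0.49111922 0.53773415] y [-0.31875541 -0.27157248] med [ 0.51190607 -0.29842908  0.05633121]
top 381 x [0.49170134 0.5380872 ] y [-0.31635297 -0.26809663] med [ 0.51477593 -0.29250477  0.05577306]
hub ray [ 0.51411665 -0.29508936  0.057     ]
carton [[nan nan nan]
 [nan nan nan]]
```

```bash
python3 - <<'E'
from h import *
P=np.load("pics/top1.npy")
Q=P[270:350,25:112].reshape(-1,3); Q=Q[Q[:,2]>.02]; print("carton",len(Q),np.nanpercentile(Q,[1,50,99],axis=0).round(3))
S=np.load("pics/scene1.npy");Q=S[135:210,115:170].reshape(-1,3);Q=Q[(Q[:,2]>.02)&(Q[:,0]<.7)]; print(np.nanpercentile(Q,[1,50,99],axis=0).round(3))
s=bot.observe();Q=np.array(s["ee_rot"]);p=np.array(s["tool_pos"])
for w in ((.296,.36,.222),(.582,.024,.222)): print(w,(Q.T@(np.array(w)-p)).round(4))
E
```

```text
carton 1930 [[0.364 0.504 0.023]
 [0.399 0.539 0.166]
 [0.438 0.609 0.176]]
[[0.364 0.501 0.022]
 [0.395 0.522 0.104]
 [0.549 0.835 0.172]]
(0.296, 0.36, 0.222) [-2.212e-01  1.082e-01  2.000e-04]
(0.582, 0.024, 0.222) [-3.978e-01  5.125e-01  5.000e-04]
```

```bash
python3 -m inch '[{"gripper":255,"dx":-0.055,"dy":0.027},{"gripper":255,"dx":-0.11,"dy":0.054},{"gripper":255,"dx":-0.166,"dy":0.081},{"gripper":255,"dx":-0.221,"dy":0.108},{"gripper":255,"dx":-0.245,"dy":0.162,"twist":-6},{"gripper":255,"dx":-0.267,"dy":0.212,"twist":-12},{"gripper":255,"dx":-0.289,"dy":0.262,"twist":-18},{"gripper":255,"dx":-0.311,"dy":0.312,"twist":-23}]' 20; python3 - <<'E'
from h import *
s=bot.observe();Q=np.array(s["ee_rot"]);p=np.array(s["tool_pos"]);print(p,np.degrees(np.arctan2(Q[1,0],Q[0,0])),s["ft_force"],(Q.T@(np.array([.582,.024,.05])-p)).round(4))
E
```

```text
[0.29571377 0.60621759 0.22181755] 64.00021458907302 [-0.07772055 -0.08849196 -0.58142091] [-0.3975  0.5125  0.1725]$[0]: bad value
```

```bash
python3 -m inch '[{"gripper":255,"dx":-0.055,"dy":0.027,"dz":0,"twist":0},{"gripper":255,"dx":-0.11,"dy":0.054,"dz":0,"twist":0},{"gripper":255,"dx":-0.166,"dy":0.081,"dz":0,"twist":0},{"gripper":255,"dx":-0.221,"dy":0.108,"dz":0,"twist":0},{"gripper":255,"dx":-0.245,"dy":0.162,"dz":0,"twist":-6},{"gripper":255,"dx":-0.267,"dy":0.212,"dz":0,"twist":-12},{"gripper":255,"dx":-0.289,"dy":0.262,"dz":0,"twist":-18},{"gripper":255,"dx":-0.311,"dy":0.312,"dz":0,"twist":-23}]' 20; cat > st.py <<'E'
from h import *
import sys
s=bot.observe();Q=np.array(s["ee_rot"]);p=np.array(s["tool_pos"]);w=np.array(eval(sys.argv[1]))
print(s["time_s"],p.round(4),"yaw",np.degrees(np.arctan2(Q[1,0],Q[0,0])).round(2),"F_tool",(Q.T@s["ft_force"]).round(2),"op",s["opening"],"togo",(Q.T@(w-p)).round(4))
E
python3 st.py "[.582,.024,.05]"
```

```text
time_s: 1.1
tool_pos: [0.4407, 0.1889, 0.2226]
ee_rot: [[0.049, 0.999, 0.0], [0.999, -0.049, 0.0], [0.0, 0.0, -1.0]]
ft_force: [0.1, 0.2, 1.0]
opening: 0.0116
1.1 [0.4407 0.1889 0.2226] yaw 87.19 F_tool [ 0.24  0.1  -0.99] op 0.011550142875164414 togo [-0.1578  0.1492  0.1726]
```

```bash
python3 -m inch '[{"gripper":255,"dx":-0.04,"dy":0.037,"dz":0.02,"twist":0},{"gripper":255,"dx":-0.08,"dy":0.074,"dz":0.04,"twist":0},{"gripper":255,"dx":-0.12,"dy":0.111,"dz":0.06,"twist":0},{"gripper":255,"dx":-0.158,"dy":0.149,"dz":0.08,"twist":0},{"gripper":255,"dx":-0.158,"dy":0.149,"dz":0.13,"twist":0},{"gripper":255,"dx":-0.158,"dy":0.149,"dz":0.174,"twist":0},{"gripper":255,"dx":-0.158,"dy":0.149,"dz":0.174,"twist":0}]'; python3 st.py "[.6328,.0215,.05]"
```

```text
time_s: 1.98
tool_pos: [0.5775, 0.0245, 0.0456]
ee_rot: [[0.052, 0.999, -0.007], [0.999, -0.052, -0.001], [-0.002, -0.007, -1.0]]
ft_force: [-0.6, -0.4, 1.3]
opening: 0.0003
1.975 [0.5775 0.0245 0.0456] yaw 87.0 F_tool [-0.4  -0.58 -1.32] op 0.0002618967638703868 togo [-0.0001  0.0553 -0.0048]
```

```bash
python3 -m inch '[{"gripper":255,"dx":0,"dy":0.012,"dz":0,"twist":0},{"gripper":255,"dx":0,"dy":0.024,"dz":0,"twist":0},{"gripper":255,"dx":0,"dy":0.033,"dz":0,"twist":0},{"gripper":255,"dx":0,"dy":0.036,"dz":0,"twist":0},{"gripper":255,"dx":0,"dy":0.037,"dz":0,"twist":0},{"gripper":255,"dx":0,"dy":0.038,"dz":0,"twist":0}]'; python3 st.py "[.6328,.0215,.05]"
```

```text
time_s: 2.72
tool_pos: [0.6181, 0.0229, 0.0486]
ee_rot: [[0.052, 0.999, -0.0], [0.999, -0.052, 0.0], [0.0, -0.0, -1.0]]
ft_force: [-0.8, -0.1, -0.0]
opening: 0.0005
2.725 [0.6181 0.0229 0.0486] yaw 87.0 F_tool [-0.15 -0.75  0.02] op 0.0005114661239457137 togo [-0.0006  0.0147 -0.0014]
```

```bash
python3 -m inch '[{"gripper":255,"dx":0,"dy":0.0013,"dz":0,"twist":0},{"gripper":255,"dx":0,"dy":0.0026,"dz":0,"twist":0},{"gripper":255,"dx":0,"dy":0.004,"dz":0,"twist":0},{"gripper":255,"dx":0,"dy":0.005,"dz":0,"twist":0}]'; python3 st.py "[.6328,.0215,.05]"
```

```text
time_s: 3.22
tool_pos: [0.6215, 0.0226, 0.0481]
ee_rot: [[0.052, 0.999, -0.004], [0.999, -0.052, 0.0], [-0.0, -0.004, -1.0]]
ft_force: [-7.2, 0.2, 2.9]
opening: 0.0001
3.225 [0.6215 0.0226 0.0481] yaw 87.0 F_tool [-0.18 -7.2  -2.87] op 0.0001324176554944968 togo [-0.0006  0.0113 -0.002 ]
```

```bash
cat > guard.py <<'E'
from h import *
import sys
s=bot.observe();Q=np.array(s["ee_rot"]);F=(Q.T@s["ft_force"])[1]+.6
a=np.array([.9986,-.0523,0]);print("t%.2f adv %.4f F %.2f"%(s["time_s"],a@(np.array(s["tool_pos"])-[.6215,.0226,0]),F)); sys.exit(bool(-F>float(sys.argv[1])))
E
I="python3 -m inch"
$I '[{"gripper":255,"dx":0,"dy":0,"dz":0,"twist":0},{"gripper":255,"dx":0,"dy":0,"dz":0,"twist":0}]' >/dev/null; python3 guard.py 8 &&
$I '[{"gripper":255,"dx":0,"dy":0.0008,"dz":0,"twist":0},{"gripper":255,"dx":0,"dy":0.0008,"dz":0,"twist":0}]'>/dev/null; python3 guard.py 8 &&
$I '[{"gripper":255,"dx":0,"dy":0.0008,"dz":0,"twist":0},{"gripper":255,"dx":0,"dy":0.0008,"dz":0,"twist":0}]'>/dev/null; python3 guard.py 8
```

```text
t3.48 adv 0.0002 F -4.22
t3.73 adv 0.0009 F -5.18
t3.98 adv 0.0017 F -4.70
```

```bash
I="python3 -m inch"; G="python3 guard.py 7.8"
$I '[{"gripper":255,"dx":0,"dy":0.0008,"dz":0,"twist":0},{"gripper":255,"dx":0,"dy":0.0008,"dz":0,"twist":0}]'>/dev/null && $G && 
$I '[{"gripper":255,"dx":0,"dy":0.0008,"dz":0,"twist":0},{"gripper":255,"dx":0,"dy":0.0008,"dz":0,"twist":0}]'>/dev/null && $G && 
$I '[{"gripper":255,"dx":0,"dy":0.0008,"dz":0,"twist":0},{"gripper":255,"dx":0,"dy":0.0008,"dz":0,"twist":0}]'>/dev/null && $G && 
$I '[{"gripper":255,"dx":0,"dy":0.0008,"dz":0,"twist":0},{"gripper":255,"dx":0,"dy":0.0008,"dz":0,"twist":0}]'>/dev/null && $G && 
$I '[{"gripper":255,"dx":0,"dy":0.0008,"dz":0,"twist":0},{"gripper":255,"dx":0,"dy":0.0008,"dz":0,"twist":0}]'>/dev/null && $G && 
$I '[{"gripper":255,"dx":0,"dy":0.0008,"dz":0,"twist":0},{"gripper":255,"dx":0,"dy":0.0008,"dz":0,"twist":0}]'>/dev/null && $G && 
$I '[{"gripper":255,"dx":0,"dy":0.0008,"dz":0,"twist":0},{"gripper":255,"dx":0,"dy":0.0008,"dz":0,"twist":0}]'>/dev/null && $G && 
$I '[{"gripper":255,"dx":0,"dy":0.0008,"dz":0,"twist":0},{"gripper":255,"dx":0,"dy":0.0008,"dz":0,"twist":0}]'>/dev/null && $G
```

```text
t4.22 adv 0.0025 F -3.95
t4.47 adv 0.0032 F -5.02
t4.72 adv 0.0040 F -4.90
t4.97 adv 0.0048 F -5.16
t5.22 adv 0.0056 F -5.36
t5.47 adv 0.0062 F -5.34
t5.72 adv 0.0070 F -5.50
t5.97 adv 0.0078 F -6.80
```

```bash
I="python3 -m inch"; G="python3 guard.py 7.8"
$I '[{"gripper":255,"dx":0,"dy":0.0005,"dz":0,"twist":0},{"gripper":255,"dx":0,"dy":0.0005,"dz":0,"twist":0}]'>/dev/null && $G && 
$I '[{"gripper":255,"dx":0,"dy":0.0007,"dz":0,"twist":0},{"gripper":255,"dx":0,"dy":0.0007,"dz":0,"twist":0}]'>/dev/null && $G && 
$I '[{"gripper":255,"dx":0,"dy":0.0007,"dz":0,"twist":0},{"gripper":255,"dx":0,"dy":0.0007,"dz":0,"twist":0}]'>/dev/null && $G && 
$I '[{"gripper":255,"dx":0,"dy":0.0007,"dz":0,"twist":0},{"gripper":255,"dx":0,"dy":0.0007,"dz":0,"twist":0}]'>/dev/null && $G && 
$I '[{"gripper":255,"dx":0,"dy":0.0007,"dz":0,"twist":0},{"gripper":255,"dx":0,"dy":0.0007,"dz":0,"twist":0}]'>/dev/null && $G && 
$I '[{"gripper":255,"dx":0,"dy":0.0007,"dz":0,"twist":0},{"gripper":255,"dx":0,"dy":0.0007,"dz":0,"twist":0}]'>/dev/null && $G && 
$I '[{"gripper":255,"dx":0,"dy":0.0007,"dz":0,"twist":0},{"gripper":255,"dx":0,"dy":0.0007,"dz":0,"twist":0}]'>/dev/null && $G && 
$I '[{"gripper":255,"dx":0,"dy":0.0007,"dz":0,"twist":0},{"gripper":255,"dx":0,"dy":0.0007,"dz":0,"twist":0}]'>/dev/null && $G
```

```text
t6.22 adv 0.0082 F -6.39
t6.47 adv 0.0086 F -7.00
t6.72 adv 0.0087 F -8.27
```

```bash
I="python3 -m inch"; G="python3 guard.py 9.3"
$I '[{"gripper":255,"dx":0,"dy":0.0005,"dz":0,"twist":0},{"gripper":255,"dx":0,"dy":0.0005,"dz":0,"twist":0}]'>/dev/null && $G && 
$I '[{"gripper":255,"dx":0,"dy":0.0005,"dz":0,"twist":0},{"gripper":255,"dx":0,"dy":0.0005,"dz":0,"twist":0}]'>/dev/null && $G && 
$I '[{"gripper":255,"dx":0,"dy":0.0005,"dz":0,"twist":0},{"gripper":255,"dx":0,"dy":0.0005,"dz":0,"twist":0}]'>/dev/null && $G &&
$I '[{"gripper":255,"dx":0,"dy":0.0005,"dz":0,"twist":0},{"gripper":255,"dx":0,"dy":0.0005,"dz":0,"twist":0}]'>/dev/null && $G
```

```text
t6.97 adv 0.0088 F -8.86
t7.22 adv 0.0089 F -9.73
```

```bash
python3 -m inch '[{"gripper":255,"dx":0,"dy":-0.03,"dz":0,"twist":0},{"gripper":255,"dx":0,"dy":-0.075,"dz":0,"twist":0},{"gripper":255,"dx":0,"dy":-0.12,"dz":0,"twist":0},{"gripper":255,"dx":0,"dy":-0.16,"dz":0,"twist":0},{"gripper":255,"dx":0,"dy":-0.165,"dz":-0.04,"twist":0},{"gripper":100,"dx":0,"dy":-0.165,"dz":-0.09,"twist":0},{"gripper":30,"dx":0,"dy":-0.165,"dz":-0.11,"twist":0},{"gripper":20,"dx":0,"dy":-0.165,"dz":-0.11,"twist":0}]'; python3 - <<'E'
from h import *
p,P=grab("top");cv2.imwrite("pics/top2.png",p);np.save("pics/top2.npy",P)
cv2.imwrite("pics/crop2.png",cv2.resize(p[110:310,220:480],None,fx=3,fy=3))
Q=P.reshape(-1,3);T=Q[(abs(Q[:,2]-.084)<.006)&(Q[:,0]>.5)&(Q[:,0]<.66)&(abs(Q[:,1]-.022)<.085)]
print(len(T),np.percentile(T[:,0],[5,50,95]))
E
python3 st.py "[.5145,-.2945,.1]"
```

```text
time_s: 8.22
tool_pos: [0.4712, 0.031, 0.1602]
ee_rot: [[0.052, 0.999, 0.005], [0.999, -0.052, 0.001], [0.002, 0.004, -1.0]]
ft_force: [0.1, 0.4, -0.4]
opening: 0.0267
76 [0.52147165 0.52640387 0.53088502]
8.275 [0.4701 0.0308 0.1589] yaw 87.0 F_tool [-0.34 -0.39 -0.77] op 0.03115899897159767 togo [-0.3226  0.0612  0.0588]
```

View pics/crop2.png

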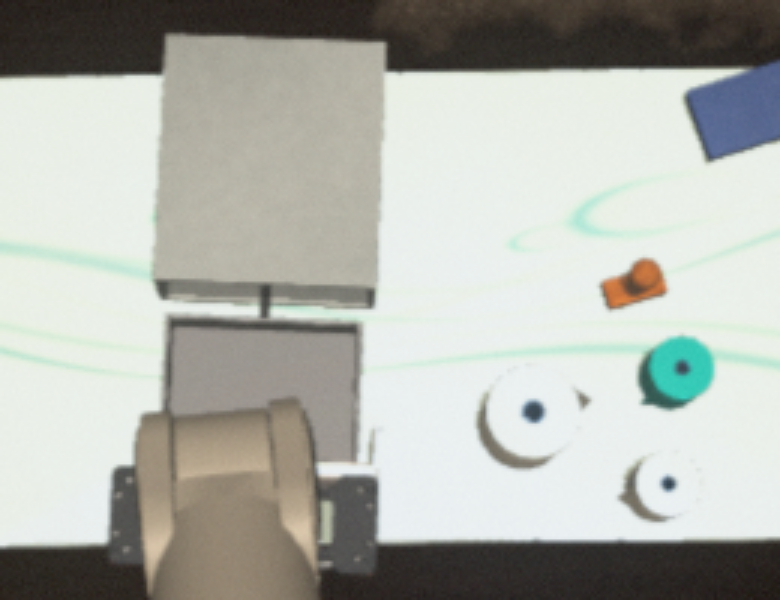

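The crop shows the drawer fully out: its panel is at crop row 468, and its measured face x of about 0.52 puts the joint at about 0.11. The small roll is undisturbed at (668,484). Moving above it.

```bash
python3 -m inch '[{"gripper":20,"dx":-0.05,"dy":0.01,"dz":0,"twist":0},{"gripper":20,"dx":-0.104,"dy":0.02,"dz":0,"twist":0},{"gripper":20,"dx":-0.158,"dy":0.03,"dz":0,"twist":0},{"gripper":20,"dx":-0.212,"dy":0.04,"dz":0,"twist":0},{"gripper":20,"dx":-0.266,"dy":0.05,"dz":0,"twist":0},{"gripper":20,"dx":-0.31,"dy":0.059,"dz":0.01,"twist":0},{"gripper":20,"dx":-0.3226,"dy":0.061,"dz":0.02,"twist":0},{"gripper":20,"dx":-0.3226,"dy":0.061,"dz":0.03,"twist":0}]'; python3 - <<'E'
from h import *
p,P=grab("wrist");cv2.imwrite("pics/w1.png",p)
Q=P.reshape(-1,3)
Q=Q[(np.hypot(Q[:,0]-.5145,Q[:,1]+.2945)<.04)&(Q[:,2]>.05)&(Q[:,2]<.065)];print(len(Q),cv2.minEnclosingCircle(Q[:,:2].astype(np.float32)),np.percentile(Q,[1,99],axis=0),np.median(Q,0))
E
python3 st.py "[.5145,-.2945,.018]"
```

```text
time_s: 9.28
tool_pos: [0.5127, -0.2948, 0.1266]
ee_rot: [[0.054, 0.999, -0.002], [0.999, -0.054, 0.001], [0.001, -0.002, -1.0]]
ft_force: [-0.4, -0.1, 0.2]
opening: 0.081
5900 ((0.5156240463256836, -0.29170912504196167), 0.029002707451581955) [[ 0.49171633 -0.31885518  0.05139919]
 [ 0.53997856 -0.27086977  0.05664368]] [ 0.51495846 -0.29496416  0.05512369]
9.325 [ 0.5123 -0.293   0.1256] yaw 87.03 F_tool [ 0.77 -0.15  0.05] op 0.08122983340662344 togo [-0.0016  0.0027  0.1075]
```

View pics/w1.png

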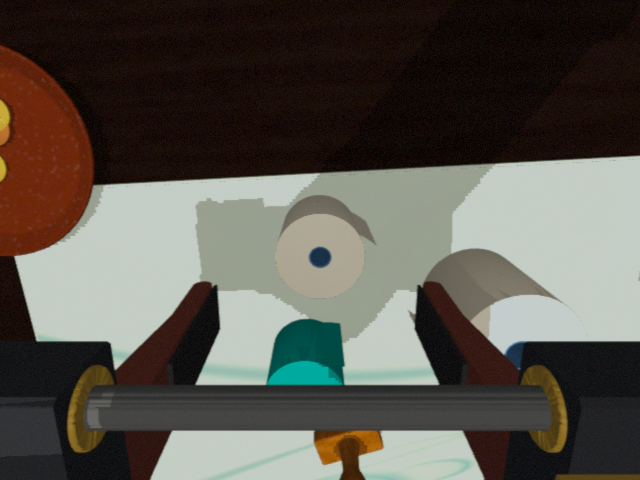

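The wrist view shows the roll centred between the fingers at (320,257). The large roll (500,290) and the turquoise one (305,350) are clear of the descent. Descend and grip.

```bash
python3 -m inch '[{"gripper":20,"dx":-0.001,"dy":0.003,"dz":0.025,"twist":0},{"gripper":20,"dx":-0.001,"dy":0.003,"dz":0.06,"twist":0},{"gripper":20,"dx":-0.001,"dy":0.003,"dz":0.09,"twist":0},{"gripper":20,"dx":-0.001,"dy":0.003,"dz":0.107,"twist":0},{"gripper":20,"dx":-0.001,"dy":0.003,"dz":0.107,"twist":0},{"gripper":150,"dx":-0.001,"dy":0.003,"dz":0.107,"twist":0},{"gripper":255,"dx":-0.001,"dy":0.003,"dz":0.107,"twist":0},{"gripper":255,"dx":-0.001,"dy":0.003,"dz":0.107,"twist":0}]' 15; python3 st.py "[.515,-.2945,.018]"; python3 -m inch '[{"gripper":255,"dx":0,"dy":0,"dz":0,"twist":0},{"gripper":255,"dx":0,"dy":0,"dz":0,"twist":0},{"gripper":255,"dx":0,"dy":0,"dz":0,"twist":0},{"gripper":255,"dx":0,"dy":0,"dz":0,"twist":0}]'; python3 st.py "[.515,-.2945,.018]"
```

```text
time_s: 10.32
tool_pos: [0.517, -0.296, 0.0224]
ee_rot: [[0.052, 0.999, 0.001], [0.999, -0.052, -0.0], [-0.0, 0.001, -1.0]]
ft_force: [-0.0, 1.2, 1.0]
opening: 0.0542
10.325 [ 0.517  -0.296   0.0224] yaw 87.0 F_tool [ 1.15 -0.1  -1.04] op 0.054193592880348876 togo [ 0.0014 -0.0021  0.0044]
time_s: 10.82
tool_pos: [0.5169, -0.2959, 0.0222]
ee_rot: [[0.052, 0.999, 0.001], [0.999, -0.052, 0.0], [0.0, 0.001, -1.0]]
ft_force: [-1.7, 0.9, 5.3]
opening: 0.0507
10.825 [ 0.5169 -0.2959  0.0222] yaw 87.0 F_tool [ 0.76 -1.78 -5.3 ] op 0.050658573908995856 togo [ 0.0013 -0.002   0.0042]
```

```bash
python3 -m inch '[{"gripper":255,"dx":0,"dy":0,"dz":-0.02,"twist":0},{"gripper":255,"dx":0,"dy":0,"dz":-0.06,"twist":0},{"gripper":255,"dx":0,"dy":0,"dz":-0.1,"twist":0},{"gripper":255,"dx":0.03,"dy":0.005,"dz":-0.115,"twist":0},{"gripper":255,"dx":0.075,"dy":0.013,"dz":-0.115,"twist":0},{"gripper":255,"dx":0.12,"dy":0.021,"dz":-0.115,"twist":0},{"gripper":255,"dx":0.165,"dy":0.03,"dz":-0.115,"twist":0},{"gripper":255,"dx":0.21,"dy":0.038,"dz":-0.115,"twist":0}]'; python3 st.py "[.5914,.0237,.0395]"
```

```text
time_s: 11.82
tool_pos: [0.5657, -0.087, 0.1377]
ee_rot: [[0.053, 0.999, 0.001], [0.999, -0.053, -0.0], [-0.0, 0.001, -1.0]]
ft_force: [0.5, 0.6, -1.5]
opening: 0.0505
11.825 [ 0.5657 -0.087   0.1377] yaw 86.97 F_tool [0.6  0.44 1.47] op 0.050482552828369824 togo [0.1119 0.0197 0.0982]
```

```bash
python3 -m inch '[{"gripper":255,"dx":0.04,"dy":0.008,"dz":0,"twist":0},{"gripper":255,"dx":0.085,"dy":0.015,"dz":0,"twist":0},{"gripper":255,"dx":0.11,"dy":0.02,"dz":0.005,"twist":0},{"gripper":255,"dx":0.111,"dy":0.02,"dz":0.03,"twist":0},{"gripper":255,"dx":0.111,"dy":0.02,"dz":0.06,"twist":0},{"gripper":255,"dx":0.111,"dy":0.02,"dz":0.08,"twist":0},{"gripper":255,"dx":0.111,"dy":0.02,"dz":0.09,"twist":0},{"gripper":255,"dx":0.111,"dy":0.02,"dz":0.09,"twist":0}]'; python3 st.py "[.5914,.0237,.0385]"
```

```text
time_s: 12.82
tool_pos: [0.5912, 0.0214, 0.0466]
ee_rot: [[0.053, 0.999, -0.001], [0.999, -0.053, -0.0], [-0.0, -0.001, -1.0]]
ft_force: [0.1, 0.8, -1.0]
opening: 0.0505
12.825 [0.5912 0.0214 0.0466] yaw 86.98 F_tool [0.84 0.09 1.04] op 0.050543188664043545 togo [0.0023 0.0001 0.0081]
```

Picture to check before letting go, then lower the last 8 mm gently.

```bash
python3 -m inch '[{"gripper":255,"dx":0,"dy":0,"dz":0.002,"twist":0},{"gripper":255,"dx":0,"dy":0,"dz":0.004,"twist":0},{"gripper":255,"dx":0,"dy":0,"dz":0.006,"twist":0},{"gripper":255,"dx":0,"dy":0,"dz":0.007,"twist":0},{"gripper":255,"dx":0,"dy":0,"dz":0.007,"twist":0}]'; python3 st.py "[.5914,.0237,.0385]"; python3 - <<'E'
from h import *
p,P=grab("scene");cv2.imwrite("pics/s2.png",cv2.resize(p[160:340,240:440],None,fx=3.3,fy=3.3))
E
```

```text
time_s: 13.45
tool_pos: [0.5912, 0.0217, 0.0396]
ee_rot: [[0.052, 0.999, -0.0], [0.999, -0.052, 0.0], [0.0, -0.0, -1.0]]
ft_force: [-0.3, 0.6, -1.4]
opening: 0.0505
13.45 [0.5912 0.0217 0.0396] yaw 87.0 F_tool [ 0.57 -0.31  1.4 ] op 0.050502487319026436 togo [0.002  0.0001 0.0011]
```

View pics/s2.png

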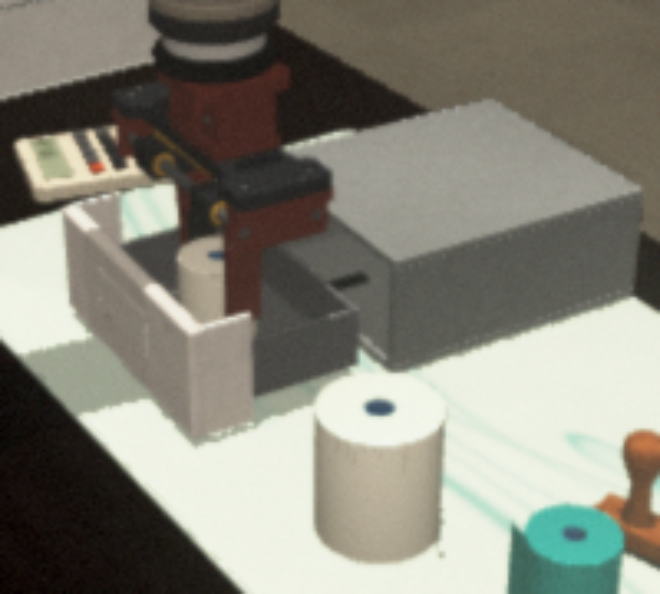

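The view shows the roll upright between the fingers, inside the open tray at crop (205,270). It still hangs about 1 mm above the floor (1.4 N of weight). Lower, release and lift.

```bash
python3 -m inch '[{"gripper":255,"dx":0,"dy":0,"dz":0.001,"twist":0},{"gripper":255,"dx":0,"dy":0,"dz":0.002,"twist":0},{"gripper":255,"dx":0,"dy":0,"dz":0.002,"twist":0},{"gripper":90,"dx":0,"dy":0,"dz":0.002,"twist":0},{"gripper":70,"dx":0,"dy":0,"dz":0.002,"twist":0},{"gripper":50,"dx":0,"dy":0,"dz":0.002,"twist":0},{"gripper":50,"dx":0,"dy":0,"dz":0.002,"twist":0},{"gripper":50,"dx":0,"dy":0,"dz":0.002,"twist":0}]'; python3 st.py "[.5914,.0237,.0385]"
python3 -m inch '[{"gripper":40,"dx":0,"dy":0,"dz":0,"twist":0},{"gripper":40,"dx":0,"dy":0,"dz":-0.02,"twist":0},{"gripper":40,"dx":0,"dy":0,"dz":-0.05,"twist":0},{"gripper":40,"dx":0,"dy":0,"dz":-0.09,"twist":0},{"gripper":40,"dx":0,"dy":0,"dz":-0.12,"twist":0}]'; python3 st.py "[.452,.031,.16]"
```

```text
time_s: 14.5
tool_pos: [0.5912, 0.0216, 0.0376]
ee_rot: [[0.052, 0.999, -0.0], [0.999, -0.052, -0.0], [-0.0, -0.0, -1.0]]
ft_force: [0.0, 0.3, -0.6]
opening: 0.0705
14.5 [0.5912 0.0216 0.0376] yaw 87.0 F_tool [0.27 0.01 0.57] op 0.07054026346294076 togo [ 0.0021  0.0001 -0.0009]
time_s: 15.12
tool_pos: [0.5919, 0.0215, 0.1608]
ee_rot: [[0.053, 0.999, 0.002], [0.999, -0.053, 0.0], [0.001, 0.002, -1.0]]
ft_force: [-0.5, 0.0, 0.2]
opening: 0.0739
15.125 [0.5919 0.0215 0.1608] yaw 86.97 F_tool [-0.   -0.54 -0.18] op 0.07387236283793625 togo [ 0.0021 -0.1402  0.0004]
```

```bash
python3 -m inch '[{"gripper":255,"dx":0.001,"dy":-0.03,"dz":0,"twist":0},{"gripper":255,"dx":0.002,"dy":-0.08,"dz":0,"twist":0},{"gripper":255,"dx":0.002,"dy":-0.122,"dz":0,"twist":0},{"gripper":255,"dx":0.002,"dy":-0.125,"dz":0,"twist":0},{"gripper":255,"dx":0.002,"dy":-0.125,"dz":0.04,"twist":0},{"gripper":255,"dx":0.002,"dy":-0.125,"dz":0.08,"twist":0},{"gripper":255,"dx":0.002,"dy":-0.125,"dz":0.11,"twist":0},{"gripper":255,"dx":0.002,"dy":-0.125,"dz":0.113,"twist":0}]' 20; python3 - <<'E'
from h import *
p,P=grab("scene");cv2.imwrite("pics/s3.png",cv2.resize(p[160:340,240:440],None,fx=3.3,fy=3.3))
Q=P.reshape(-1,3)
T=Q[(abs(Q[:,2]-.07)<.006)&(np.hypot(Q[:,0]-.591,Q[:,1]-.022)<.045)];print("roll",len(T),np.percentile(T,[2,50,98],axis=0).round(4))
for v in (.03,.045,.06):
    T=Q[(abs(Q[:,2]-v)<.006)&(abs(Q[:,0]-.523)<.015)&(abs(Q[:,1]+.03)<.03)];print("face",np.median(T,0) if len(T) else None)
E
python3 st.py "[.523,.0273,.05]"
```

```text
time_s: 16.12
tool_pos: [0.4666, 0.0299, 0.0439]
ee_rot: [[0.053, 0.999, -0.002], [0.999, -0.053, -0.001], [-0.001, -0.002, -1.0]]
ft_force: [-0.2, 0.5, 0.6]
opening: 0.0007
roll 304 [[ 0.5654 -0.0048  0.0647]
 [ 0.5877  0.0154  0.0724]
 [ 0.6127  0.0436  0.075 ]]
face [ 0.52106407 -0.02995324  0.0309146 ]
face [ 0.52132322 -0.0276765   0.04567501]
face [ 0.52100743 -0.03003643  0.06035721]
16.175 [0.4671 0.0299 0.0446] yaw 86.98 F_tool [-0.46  0.26 -0.41] op 0.0005703471934917538 togo [ 0.0003  0.0559 -0.0054]
```

View pics/s3.png

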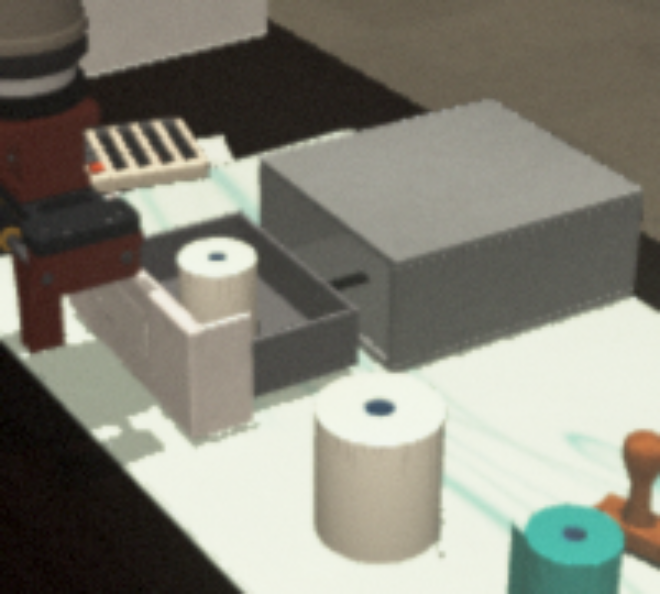

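The roll stands upright in the tray at crop (217,275) and the gripper is clear of it. Its top measures z = 0.072, against an expected 0.073. Pushing slowly.

```bash
I="python3 -m inch"; G="python3 guard.py 8.5"
$I '[{"gripper":255,"dx":0,"dy":0.01,"dz":-0.002,"twist":0},{"gripper":255,"dx":0,"dy":0.02,"dz":-0.003,"twist":0},{"gripper":255,"dx":0,"dy":0.03,"dz":-0.003,"twist":0},{"gripper":255,"dx":0,"dy":0.036,"dz":-0.003,"twist":0},{"gripper":255,"dx":0,"dy":0.039,"dz":-0.003,"twist":0},{"gripper":255,"dx":0,"dy":0.041,"dz":-0.003,"twist":0},{"gripper":255,"dx":0,"dy":0.043,"dz":-0.003,"twist":0},{"gripper":255,"dx":0,"dy":0.045,"dz":-0.003,"twist":0}]' >/dev/null; $G &&
$I '[{"gripper":255,"dx":0,"dy":0.002,"dz":0,"twist":0},{"gripper":255,"dx":0,"dy":0.005,"dz":0,"twist":0},{"gripper":255,"dx":0,"dy":0.008,"dz":0,"twist":0},{"gripper":255,"dx":0,"dy":0.011,"dz":0,"twist":0},{"gripper":255,"dx":0,"dy":0.014,"dz":0,"twist":0},{"gripper":255,"dx":0,"dy":0.017,"dz":0,"twist":0},{"gripper":255,"dx":0,"dy":0.02,"dz":0,"twist":0}]' >/dev/null; $G; python3 st.py "[.6215,.0226,.048]"
```

```text
t17.18 adv -0.1104 F -2.45
t18.05 adv -0.0901 F -5.09
18.05 [0.5315 0.0267 0.0476] yaw 86.99 F_tool [-0.58 -5.69  1.68] op 0.0003413714653558299 togo [ 0.0006  0.0901 -0.0005]
```

```bash
I="python3 -m inch"; G="python3 guard.py 8.5"
$I '[{"gripper":255,"dx":0,"dy":0.003,"dz":0,"twist":0},{"gripper":255,"dx":0,"dy":0.007,"dz":0,"twist":0},{"gripper":255,"dx":0,"dy":0.011,"dz":0,"twist":0},{"gripper":255,"dx":0,"dy":0.015,"dz":0,"twist":0},{"gripper":255,"dx":0,"dy":0.019,"dz":0,"twist":0},{"gripper":255,"dx":0,"dy":0.023,"dz":0,"twist":0},{"gripper":255,"dx":0,"dy":0.027,"dz":0,"twist":0}]' >/dev/null; $G &&
$I '[{"gripper":255,"dx":0,"dy":0.004,"dz":0,"twist":0},{"gripper":255,"dx":0,"dy":0.008,"dz":0,"twist":0},{"gripper":255,"dx":0,"dy":0.012,"dz":0,"twist":0},{"gripper":255,"dx":0,"dy":0.016,"dz":0,"twist":0},{"gripper":255,"dx":0,"dy":0.02,"dz":0,"twist":0},{"gripper":255,"dx":0,"dy":0.024,"dz":0,"twist":0},{"gripper":255,"dx":0,"dy":0.028,"dz":0,"twist":0}]' >/dev/null; $G &&
$I '[{"gripper":255,"dx":0,"dy":0.004,"dz":0,"twist":0},{"gripper":255,"dx":0,"dy":0.008,"dz":0,"twist":0},{"gripper":255,"dx":0,"dy":0.012,"dz":0,"twist":0},{"gripper":255,"dx":0,"dy":0.016,"dz":0,"twist":0},{"gripper":255,"dx":0,"dy":0.02,"dz":0,"twist":0},{"gripper":255,"dx":0,"dy":0.023,"dz":0,"twist":0},{"gripper":255,"dx":0,"dy":0.025,"dz":0,"twist":0},{"gripper":255,"dx":0,"dy":0.026,"dz":0,"twist":0}]' >/dev/null; $G; python3 st.py "[.6215,.0226,.048]"
```

```text
t18.93 adv -0.0631 F -5.73
t19.80 adv -0.0352 F -4.89
t20.80 adv -0.0091 F -4.56
20.8 [0.6124 0.0226 0.0477] yaw 87.0 F_tool [-0.24 -5.16  1.09] op 0.0004994817115173533 togo [ 0.0005  0.0091 -0.0003]
```

```bash
I="python3 -m inch"; G="python3 guard.py 8"
$I '[{"gripper":255,"dx":0,"dy":0.0013,"dz":0,"twist":0},{"gripper":255,"dx":0,"dy":0.0026,"dz":0,"twist":0},{"gripper":255,"dx":0,"dy":0.0039,"dz":0,"twist":0},{"gripper":255,"dx":0,"dy":0.0052,"dz":0,"twist":0},{"gripper":255,"dx":0,"dy":0.0065,"dz":0,"twist":0},{"gripper":255,"dx":0,"dy":0.0078,"dz":0,"twist":0},{"gripper":255,"dx":0,"dy":0.009,"dz":0,"twist":0}]' >/dev/null; $G &&
$I '[{"gripper":255,"dx":0,"dy":0.0013,"dz":0,"twist":0},{"gripper":255,"dx":0,"dy":0.0026,"dz":0,"twist":0},{"gripper":255,"dx":0,"dy":0.0039,"dz":0,"twist":0},{"gripper":255,"dx":0,"dy":0.005,"dz":0,"twist":0},{"gripper":255,"dx":0,"dy":0.006,"dz":0,"twist":0},{"gripper":255,"dx":0,"dy":0.006,"dz":0,"twist":0}]' >/dev/null; $G &&
$I '[{"gripper":255,"dx":0,"dy":0.0007,"dz":0,"twist":0},{"gripper":255,"dx":0,"dy":0.0007,"dz":0,"twist":0}]'>/dev/null && $G && 
$I '[{"gripper":255,"dx":0,"dy":0.0007,"dz":0,"twist":0},{"gripper":255,"dx":0,"dy":0.0007,"dz":0,"twist":0}]'>/dev/null && $G && 
$I '[{"gripper":255,"dx":0,"dy":0.0006,"dz":0,"twist":0},{"gripper":255,"dx":0,"dy":0.0006,"dz":0,"twist":0}]'>/dev/null && $G && 
$I '[{"gripper":255,"dx":0,"dy":0.0006,"dz":0,"twist":0},{"gripper":255,"dx":0,"dy":0.0006,"dz":0,"twist":0}]'>/dev/null && $G && 
$I '[{"gripper":255,"dx":0,"dy":0.0006,"dz":0,"twist":0},{"gripper":255,"dx":0,"dy":0.0006,"dz":0,"twist":0}]'>/dev/null && $G && 
$I '[{"gripper":255,"dx":0,"dy":0.0006,"dz":0,"twist":0},{"gripper":255,"dx":0,"dy":0.0006,"dz":0,"twist":0}]'>/dev/null && $G
```

```text
t21.68 adv -0.0002 F -5.55
t22.43 adv 0.0057 F -4.55
t22.68 adv 0.0063 F -4.76
t22.93 adv 0.0071 F -5.60
t23.18 adv 0.0077 F -4.98
t23.43 adv 0.0081 F -5.51
t23.68 adv 0.0083 F -7.69
t23.93 adv 0.0085 F -8.58
```

```bash
I="python3 -m inch"; G="python3 guard.py 9.3"
$I '[{"gripper":255,"dx":0,"dy":0.0005,"dz":0,"twist":0},{"gripper":255,"dx":0,"dy":0.0005,"dz":0,"twist":0}]'>/dev/null && $G && 
$I '[{"gripper":255,"dx":0,"dy":0.0005,"dz":0,"twist":0},{"gripper":255,"dx":0,"dy":0.0005,"dz":0,"twist":0}]'>/dev/null && $G && 
$I '[{"gripper":255,"dx":0,"dy":0.0005,"dz":0,"twist":0},{"gripper":255,"dx":0,"dy":0.0005,"dz":0,"twist":0}]'>/dev/null && $G
```

```text
t24.18 adv 0.0087 F -9.79
```

```bash
python3 -m inch '[{"gripper":255,"dx":0,"dy":-0.006,"dz":0,"twist":0},{"gripper":255,"dx":0,"dy":-0.02,"dz":0,"twist":0},{"gripper":255,"dx":0,"dy":-0.05,"dz":0,"twist":0},{"gripper":255,"dx":0,"dy":-0.09,"dz":0,"twist":0},{"gripper":255,"dx":0,"dy":-0.13,"dz":-0.02,"twist":0},{"gripper":255,"dx":0,"dy":-0.155,"dz":-0.06,"twist":0},{"gripper":255,"dx":0,"dy":-0.155,"dz":-0.1,"twist":0},{"gripper":255,"dx":0,"dy":-0.155,"dz":-0.11,"twist":0}]';python3 -m inch '[{"gripper":255,"dx":0.05,"dy":0,"dz":-0.02,"twist":0},{"gripper":255,"dx":0.1,"dy":0,"dz":-0.04,"twist":0},{"gripper":255,"dx":0.15,"dy":0,"dz":-0.06,"twist":0},{"gripper":255,"dx":0.15,"dy":0,"dz":-0.06,"twist":0},{"gripper":255,"dx":0.15,"dy":0,"dz":-0.06,"twist":0}]'; python3 - <<'E'
from h import *
p,P=grab("scene");q,T=grab("top")
a=cv2.resize(p[160:340,240:440],None,fx=2,fy=2);b=cv2.resize(q[190:240,250:370],(400,167));cv2.imwrite("pics/s4.png",np.vstack([a,b]))
for nm,A,R in (("scene",P,(-.06,.1)),("top",T,(-.06,.1))):
    Q=A.reshape(-1,3);Q=Q[(Q[:,1]>R[0])&(Q[:,1]<R[1])&(abs(Q[:,0]-.633)<.016)&(Q[:,2]>.015)&(Q[:,2]<.074)]
    for _ in range(5):
        c=np.polyfit(Q[:,1],Q[:,0],1); r=Q[:,0]-np.polyval(c,Q[:,1]); Q=Q[abs(r)<2*r.std()]
    print(nm,len(Q),np.polyval(c,.017),c[0])
Q=T.reshape(-1,3);Q=Q[(Q[:,0]>.648)&(Q[:,0]<.668)&(abs(Q[:,1]-.02)<.06)];print(np.percentile(Q[:,2],[5,50,95]))
Q=T.reshape(-1,3)
for n,c,z in (("jar",(.478,.298),.1),("stamp",(.680,-.279),.06)):
    k=Q[(np.hypot(Q[:,0]-c[0],Q[:,1]-c[1])<.06)&(Q[:,2]>z)];print(n,np.median(k,0).round(4))
E
```

```text
time_s: 25.18
tool_pos: [0.4794, 0.03, 0.1608]
ee_rot: [[0.053, 0.999, 0.008], [0.999, -0.053, 0.002], [0.003, 0.008, -1.0]]
ft_force: [0.1, 0.2, -0.0]
opening: 0.0007
time_s: 25.8
tool_pos: [0.4848, 0.1788, 0.2171]
ee_rot: [[0.053, 0.999, 0.0], [0.999, -0.053, -0.0], [-0.0, 0.0, -1.0]]
ft_force: [-0.4, -0.7, -0.6]
opening: 0.0
scene 728 0.632796345671572 0.05239778805365142
top 252 0.631987334854103 0.053540794980429414
[0.00972529 0.01468997 0.02108035]
jar [nan nan nan]
stamp [ 0.6798 -0.2786  0.0711]
  return _methods._mean(a, axis=axis, dtype=dtype,
  ret = um.true_divide(
```

View pics/s4.png

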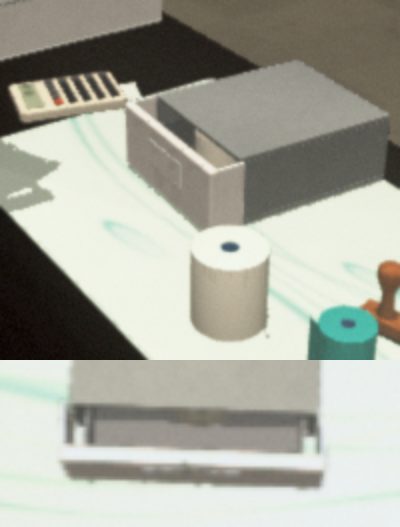

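```bash
python3 - <<'E'
from h import *
p,P=grab("scene")
Q=P[225:245,325:365].reshape(-1,3)
k=Q[(Q[:,0]>.66)&(Q[:,0]<.75)&(Q[:,2]<.08)&(Q[:,2]>.02)&(abs(Q[:,1]-.02)<.04)]
print("roll side",len(k),[(round(z,3),k[abs(k[:,2]-z)<.005].min(0).round(3)) for z in (.035,.045,.055,.065) if (abs(k[:,2]-z)<.005).any()])
S=np.load("pics/scene1.npy")
for A in (S,P):
    Q=A.reshape(-1,3);k=Q[(np.hypot(Q[:,0]-.478,Q[:,1]-.298)<.06)&(Q[:,2]>.09)&(Q[:,2]<.12)];print("jar",len(k),np.median(k,0).round(4))
s=bot.observe();print(s["time_s"],s["ft_force"])
E
```

```text
roll side 190 [(0.045, array([ 0.676, -0.011,  0.04 ])), (0.055, array([ 0.673, -0.012,  0.05 ])), (0.065, array([ 0.672, -0.009,  0.06 ]))]
jar 361 [0.4751 0.2871 0.1056]
jar 369 [0.4752 0.2869 0.1059]
25.95 [ 0.06954061  0.02259328 -0.31398707]
```

```bash
python3 -c "
from rig import bot
print(bot.job_done())"
```

```text
the job is handed in; nothing more can be done
None
```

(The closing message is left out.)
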